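# Sort casting frames into drying rows and start the drying timer

### The job

Sort the three wooden casting frames in the middle of the bench by length: slide each one flat along the bench, without lifting it, into the row beside the sample frame of the same length, end on and square against that row's stop rail, with the whole frame on the white sheet. When all three are in place, press the drying timer's yellow plunger fully down to its stop and let it come back up. Leave the bottle, vials, jar and tape roll where they stand.

Things in the scene. Friction and masses are not known exactly. Their poses are not given: they have to be found in the camera images.
- long_a: open rectangular wooden casting frame with black corners lying flat, 120 mm long (its y axis) x 56 mm wide (x) x 12 mm high; bars 7 mm wide, so the open window is 106 x 42 mm; about 130 g; origin at the centre of its underside, on the bench; starts in the middle of the bench, long axis roughly along world y
- long_b: open rectangular wooden casting frame with black corners lying flat, 120 mm long (its y axis) x 56 mm wide (x) x 12 mm high; bars 7 mm wide, so the open window is 106 x 42 mm; about 130 g; origin at the centre of its underside, on the bench; starts in the middle of the bench, long axis roughly along world y
- short: open rectangular wooden casting frame with black corners lying flat, 90 mm long (its y axis) x 56 mm wide (x) x 12 mm high; bars 7 mm wide, so the open window is 76 x 42 mm; about 100 g; origin at the centre of its underside, on the bench; starts in the middle of the bench, long axis roughly along world y
- rail_left: left (+y) drying row: straight blue metal stop rail 300 mm long (its x axis), 10 mm thick, 16 mm high, fixed along the outer edge of a white sheet that is 125 mm deep and too thin to matter. Origin on the bench at mid-length of the rail's inner face; y points outward through the rail, away from the middle of the bench; the sheet covers y from -125 mm to 0 and x from -150 to 150 mm
- rail_right: right (-y) drying row: straight blue metal stop rail 300 mm long (its x axis), 10 mm thick, 16 mm high, fixed along the outer edge of a white sheet that is 125 mm deep and too thin to matter. Origin on the bench at mid-length of the rail's inner face; y points outward through the rail, away from the middle of the bench; the sheet covers y from -125 mm to 0 and x from -150 to 150 mm
- sample_long: fixed grey plinth 70 x 130 x 18 mm just outside one of the rails with a 120 mm long sample frame fixed on top (30 mm high in all): marks the row beside it as the long-frame row. Origin at the centre of the underside, y along the sample's length. The two samples may be on either side
- sample_short: fixed grey plinth 70 x 130 x 18 mm just outside one of the rails with a 90 mm long sample frame fixed on top (30 mm high in all): marks the row beside it as the short-frame row. Origin at the centre of the underside, y along the sample's length. The two samples may be on either side
- plunger_top (a point): centre of the top of the timer's yellow plunger head, a disc 38 mm across, about 78 mm above the bench at rest, on a fixed round white timer 72 mm across; the timer stands outside one of the rails, on either side
- plunger (a joint): travel of the plunger in m: 0 up at rest, 0.012 down at its stop; spring force about 2 N at rest and 5 N at the stop; it springs back
- wash_bottle: bystander, leave it where it stands: white bottle with red cap, 60 mm across, 150 mm high, origin at the centre of its underside
- vial_a: bystander, leave it where it stands: vial 26 mm across, 50 mm high, origin at the centre of its underside
- vial_b: bystander, leave it where it stands: vial 26 mm across, 50 mm high, origin at the centre of its underside
- tape_roll: bystander, leave it where it stands: green ring 80 mm across, 20 mm high, origin at the centre of its underside
- jar: bystander, leave it where it stands: amber jar 70 mm across, 65 mm high, origin at the centre of its underside

How it is judged:
By the outcome, as a careful person would: the job done as asked, in the order asked, and still so for the second after the job is handed in, with the robot touching nothing.
It also fails if it takes over 62 s, if anything falls off the work surface, if the arm or the gripper's body presses on something with over 40 N, if the wrist force passes 120 N, or if a joint passes its speed limit or range.

### The arm

A 6-joint arm with a two-finger parallel gripper is mounted at the origin on the work surface. World frame = base frame: x ahead of the robot, y to its left, z up, the work surface at z = 0. Lengths are in mm, angles in rad, forces in N, time in s.
With the tool pointing down it reaches from about 400 to 925 mm from the base axis. Payload 12.5 kg.
Tool frame: the origin (TCP) lies at the centre of the arm's flange, where the gripper is bolted on; the fingertips stand 190 mm ahead of it and the grasp point (between the pads) lies env.grip_point_offset ahead of it (env.grip_point_offset is the distance from the TCP to the grasp point, in mm); z points along the fingers, x is the direction in which the jaws open and shut, and the axes are right-handed (so a half turn about z gives the same grasp; the last joint's range is limited). The gripper opens to 95 mm and grips with 3 to 60 N. Pads are 20 mm wide; open, the fingers measure 119 mm over their backs; the gripper's body (75 mm by 180 mm) begins 59 mm behind the grasp point.
Start: joints at [1.082, 0.491, 1.559, -0, 1.092, -0.106], TCP at [233.426, 579.773, 404.761] pointing down, gripper open.
Joint ranges: [-3.1, 3.1], [-0.84, 2.19], [0.05, 2.79], [-1.13, 4.28], [0.06, 2.93], [-2.69, 2.69]. Speed limits (rad/s): [2.22, 2.22, 2.79, 3.14, 3.14, 3.14].

### API

Orientations are given as [roll, pitch, yaw] about the fixed x, y, z axes, in that order (R = Rz(yaw) Ry(pitch) Rx(roll)).
In Python, from cell import state, read_camera, camera_model, job_done, env gives the robot as it stands.
- The arm moves only by the tool arm_command, never from a script. Its argument "steps" is a list of rows, each a list of 6 numbers: the shift along the tool's x, y, z in cm, then the turn, a rotation vector about the tool's x, y, z in degrees. In form: [[dx, dy, dz, rx, ry, rz], ...]. A call has 1 to 12 rows; each row is the pose to reach, as a shift and turn from the pose commanded when the call began, along the tool's axes at that moment; what a row does not reach only later rows make up. A row lasts 1/12 s, in which the tool goes at most 41.7 mm and 7.16 degrees, less where a joint would pass 70% of its speed; a pose out of reach is approached as far as the arm can. A call with a gripper value outside its range is refused whole. "jaw" is the finger opening in cm, from 0 to 9.51, set as the call begins (left out, the last holds). The fingers move at their own pace and stop on an object; the grip force is fixed at half the most. Time passes only in rows, so rows that repeat a pose let the fingers close. It gives the time, the measured TCP pose, the force and the opening at its end, in the units of the state.
- state(): the state, without advancing time (a new reading comes with each control period).
- read_camera(name): name is "side" or "top"; returns the picture (480x640x3 uint8, red, green, blue); there is no depth.
- camera_model(name): a dict with "K" (3x3 intrinsics, pixels), "xyz" and "rotation" of the camera in the world. Camera axes: x right, y up, looking along -z (the intrinsics and any distortion apply to the point x, -y, -z); pixel columns grow to the right and rows downward; lengths in mm; the calibration is good to about 2 mm. A picture is of the moment at which its call begins. camera_model takes no time and is no camera call.
- job_done(): hands the job in, once; it reports no verdict.
The state is a dict: "t": time; "joints": joint angles; "qvel": joint speeds; "tau": joint torques, N m; "eef_pos": TCP position; "tcp_rot": TCP orientation; "ft_force": force on the tool from outside, world axes, zero at the start; "moment": the same for the moment, N m; "opening": opening from 0.0 (shut) to 1.0 (fully open).
Only numpy, scipy, OpenCV 4.12 (cv2) and the standard library are available. Lean on these libraries where they do the work, as an engineer would, in place of code of your own. Each camera call takes 0.05 s, during which the arm holds its last target. There are 200 camera calls.

## Working session

There is one attempt and no reset: what is moved stays moved. The work goes in short steps, Python scripts to look and compute and a tool call to move; the robot and the scene stay as the last step left them, time stands still between calls to the robot, and variables do not carry over. Pictures are saved under pics/ and viewed, about 8 in all and at most 12, crops included, and the job is handed in when it is done.

Besides the shell and the picture viewer there is one more tool, called after "Request:" as name(argument=value, ...) on one line, values as JSON. arm_command: Moves the arm, as the interface text tells. Its arguments: {"type":"object","properties":{"steps":{"type":"array"},"jaw":{"type":"number"}},"required":["steps"]}

```bash
mkdir -p pics
python3 - <<'E'
from cell import *
import cv2
s=state();print({k:s[k] for k in('t','eef_pos','tcp_rot','opening','ft_force')},env.grip_point_offset)
for n in('top','side'):
    m=camera_model(n);print(n,m)
    cv2.imwrite(f'pics/{n}0.png',read_camera(n)[:,:,::-1])
E
ls
```

```text
{'t': 0.0, 'eef_pos': array([233.39329237, 579.74220925, 404.18244067]), 'tcp_rot': array([-3.14150843e+00,  1.03869510e-03,  1.18801483e+00]), 'opening': 1.0016022706115015, 'ft_force': array([ 0.50732761, -0.47111967,  0.03390215])} 171.3
top {'K': array([[591.38485894,   0.        , 313.27814853],
       [  0.        , 591.38485894, 246.23289378],
       [  0.        ,   0.        ,   1.        ]]), 'xyz': array([ 439.45508374,   -6.88807099, 1299.18814344]), 'rotation': array([ 0.08621265, -0.00362538, -1.5879441 ])}
side {'K': array([[487.07015573,   0.        , 315.46576638],
       [  0.        , 487.07015573, 238.76760029],
       [  0.        ,   0.        ,   1.        ]]), 'xyz': array([454.62926874, 704.14897018, 734.35069228]), 'rotation': array([ 0.82940072,  0.00739768, -2.99745485])}
pics
```

View pics/top0.png

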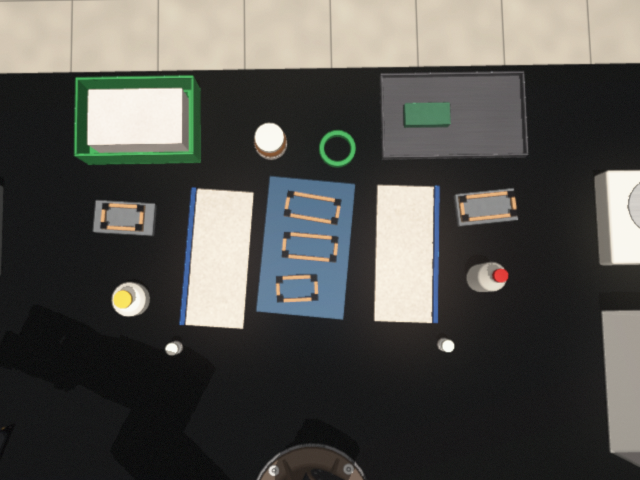

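View pics/side0.png

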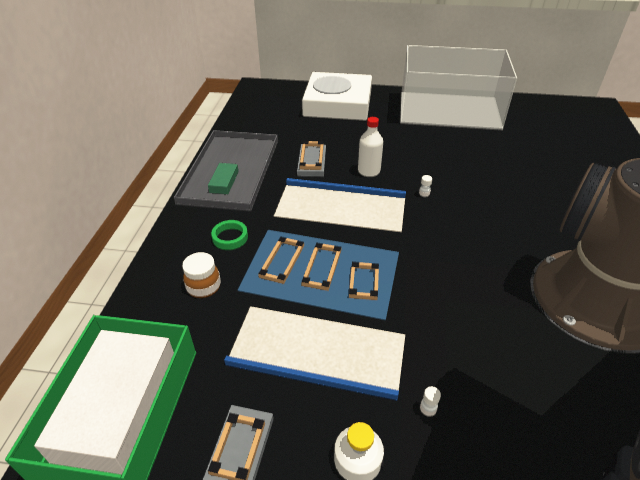

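The top view has +y on the left. The short sample is at (123,217), so the left row takes the short frame, and the timer at (130,299) is on that side too. The long sample is at (487,206), so the right row takes the long frames. The three frames on the blue mat are long (313,207), long (309,247) and short (297,288). The side view agrees.

```bash
cat > h.py <<'E'
import numpy as np, cv2
from scipy.spatial.transform import Rotation as Ro
from cell import *
def rays(cam,px):
    m=camera_model(cam); px=np.atleast_2d(px).astype(float)
    d=np.c_[px,np.ones(len(px))]@np.linalg.inv(m['K']).T*[1,-1,-1]
    return m['xyz'],d@Ro.from_euler('xyz',m['rotation']).as_matrix().T
def onz(cam,px,z):
    o,d=rays(cam,px); return (o+d*((z-o[2])/d[:,2])[:,None])
def proj(cam,p):
    m=camera_model(cam); q=(np.atleast_2d(p)-m['xyz'])@Ro.from_euler('xyz',m['rotation']).as_matrix()*[1,-1,-1]
    q=q@m['K'].T; return q[:,:2]/q[:,2:]
def rect(pts):
    """min-area rect of world xy: centre, (length,width), yaw of length axis relative to +y in deg"""
    c,(w,h),a=cv2.minAreaRect(np.float32(pts[:,:2]))
    if w<h: w,h,a=h,w,a+90
    return np.round(c,1),np.round((w,h),1),round((a-90+90)%180-90,2)
def blobs(mask,amin):
    cs,_=cv2.findContours(mask.astype(np.uint8),cv2.RETR_EXTERNAL,cv2.CHAIN_APPROX_NONE)
    return [c[:,0] for c in cs if cv2.contourArea(c)>amin]
def delta(x,y,z,yaw):
    "tool-frame shift in cm and tool z turn in deg from measured pose to a TCP pose"
    s=state();R=Ro.from_euler('xyz',s['tcp_rot'])
    d=R.inv().apply(np.array([x,y,z])-s['eef_pos'])/10
    t=(R.inv()*Ro.from_euler('xyz',[180,0,yaw],degrees=True)).as_rotvec(degrees=True)
    print('delta',d.round(2),t.round(2))
E
cat > meas.py <<'E'
from h import *
im=read_camera('top'); hsv=cv2.cvtColor(im,cv2.COLOR_RGB2HSV); H,S,V=[hsv[...,i].astype(int) for i in range(3)]
X=np.arange(640)[None]+0*H; Y=np.arange(480)[:,None]+0*H
blue=(H>98)&(H<125)&(S>90)&(V>40)
mat=max(blobs(blue&(X>250)&(X<362),500),key=len)
print('mat',rect(onz('top',mat,0)))
fill=np.zeros(H.shape,np.uint8);cv2.fillPoly(fill,[cv2.convexHull(mat)],1);fill=cv2.erode(fill,np.ones((5,5)))
for b in blobs((fill>0)&~blue,300): print('frame',rect(onz('top',b,12)),b.mean(0).round())
for lo,hi in((170,205),(425,450)):
    b=max(blobs(blue&(X>lo)&(X<hi)&(Y>170)&(Y<340),100),key=len)
    print('rail',rect(onz('top',b,16)))
white=(S<60)&(V>120)
for lo,hi in((182,256),(370,436)):
    b=max(blobs(white&(X>lo)&(X<hi)&(Y>180)&(Y<335),500),key=len); print('sheet',rect(onz('top',b,0)))
yel=(H>22)&(H<34)&(S>150)&(V>120)
for b in blobs(yel&(X<170),50): print('plunger',rect(onz('top',b,78)),cv2.minEnclosingCircle(b))
org=(H>8)&(H<22)&(S>80)&(V>110)
for lo,hi in((90,160),(450,520)):
    ys,xs=np.nonzero(org&(X>lo)&(X<hi)&(Y>190)&(Y<240)); print('sample',rect(onz('top',np.c_[xs,ys],30)))
for n,p,z in(('bottle',(500,276),150),('vialL',(176,348),50),('vialR',(448,345),50),('jar',(270,134),65),('tape',(337,148),20)): print(n,onz('top',p,z).round())
E
python3 meas.py
```

```text
mat (array([551.5,   2.6]), array([300.5, 189.1]), 83.79)
frame (array([487. ,  32.9]), array([152.4, 115.1]), 89.41) [281. 279.]
frame (array([550.3,  -4.6]), array([128.1,  63.4]), -5.88) [309. 247.]
frame (array([636.8, -12. ]), array([126.5,  63.2]), -10.81) [312. 208.]
rail (array([535.2, 261. ]), array([301.8,  12.7]), 85.01)
rail (array([ 531.4, -280.2]), array([299.5,  11.4]), 87.31)
sheet (array([530.5, 193.7]), array([302.4, 127.4]), 85.13)
sheet (array([ 534. , -212.6]), array([302.3, 127.1]), 87.17)
plunger (array([443.8, 380.6]), array([31.1, 30.7]), -0.98) ((122.25817108154297, 298.87255859375), 8.349770545959473)
sample (array([620.3, 398.6]), array([91.5, 57.3]), -3.46)
sample (array([ 630.9, -392.8]), array([122.8,  57.1]), 5.08)
bottle [[ 474. -375.  150.]]
vialL [[339. 277.  50.]]
vialR [[ 335. -291.   50.]]
jar [[787.  75.  65.]]
tape [[766. -69.  20.]]
```

```bash
cat > fr.py <<'E'
from h import *
def frames(z=12):
    im=read_camera('top'); hsv=cv2.cvtColor(im,cv2.COLOR_RGB2HSV); H,S,V=[hsv[...,i].astype(int) for i in range(3)]
    org=((H>5)&(H<24)&(S>80)&(V>90)).astype(np.uint8); org[:,:182]=0; org[:,445:]=0; org[:175]=0; org[330:]=0
    g=cv2.morphologyEx(org,cv2.MORPH_CLOSE,np.ones((15,15)))
    n,l=cv2.connectedComponents(g)
    for i in range(1,n):
        ys,xs=np.nonzero((l==i)&(org>0))
        if len(xs)>60: print('frame',*rect(onz('top',np.c_[xs,ys],z)),len(xs))
    return im
if __name__=='__main__':
    frames(); delta(637,-12,250,-10.8); print(state()['eef_pos'])
E
python3 fr.py
```

```text
frame [660.8 -16.1] [91.9  7. ] -10.51 136
frame [594.8  -8. ] [94.3 47.5] -6.18 269
frame [525.7  -2.6] [90.   6.7] -6.17 128
frame [485.2  25.2] [60.9  6.5] -0.97 88
frame [435.6  23.7] [60.8  6.2] 2.58 84
delta [-39.81  59.54  15.46] [2.000e-02 3.000e-02 7.887e+01]
[233.41457997 579.76504108 404.39229885]
```

Request:
arm_command(steps=[[-39.81, 59.54, 13, 0, 0, 78.9], [-39.81, 59.54, 13, 0, 0, 78.9], [-39.81, 59.54, 13, 0, 0, 78.9], [-39.81, 59.54, 13, 0, 0, 78.9], [-39.81, 59.54, 13, 0, 0, 78.9], [-39.81, 59.54, 13, 0, 0, 78.9], [-39.81, 59.54, 13, 0, 0, 78.9], [-39.81, 59.54, 13, 0, 0, 78.9], [-39.81, 59.54, 13, 0, 0, 78.9], [-39.81, 59.54, 13, 0, 0, 78.9], [-39.81, 59.54, 13, 0, 0, 78.9], [-39.81, 59.54, 13, 0, 0, 78.9]], jaw=7.2)

```text
t: 1.2
eef_pos: [511.5, 171.4, 315.1]
tcp_rot: [-3.141, -0.0, -0.197]
ft_force: [1.2, 1.4, -0.2]
opening: 0.757
```

```bash
python3 -c "
from h import *
delta(636.8,-12,250,-10.6)"
```

```text
delta [15.88 15.53  6.51] [-0.01 -0.01 -0.7 ]
```

Request:
arm_command(steps=[[15.88, 15.53, 6.5, 0, 0, -0.7], [15.88, 15.53, 6.5, 0, 0, -0.7], [15.88, 15.53, 6.5, 0, 0, -0.7], [15.88, 15.53, 6.5, 0, 0, -0.7], [15.88, 15.53, 6.5, 0, 0, -0.7], [15.88, 15.53, 6.5, 0, 0, -0.7], [15.88, 15.53, 6.5, 0, 0, -0.7], [15.88, 15.53, 6.5, 0, 0, -0.7], [15.88, 15.53, 6.5, 0, 0, -0.7]])

```text
t: 1.95
eef_pos: [637.0, -8.5, 250.4]
tcp_rot: [-3.141, 0.001, -0.177]
ft_force: [-0.0, 1.0, -0.1]
opening: 0.754
```

```bash
python3 -c "
from h import *
delta(636.8,-12,194,-10.6)
cv2.imwrite('pics/side1.png',cv2.resize(read_camera('side')[180:330,200:440],None,fx=3,fy=3)[:,:,::-1])"
```

```text
delta [0.05 0.35 5.64] [-0.01  0.04  0.47]
```

View pics/side1.png

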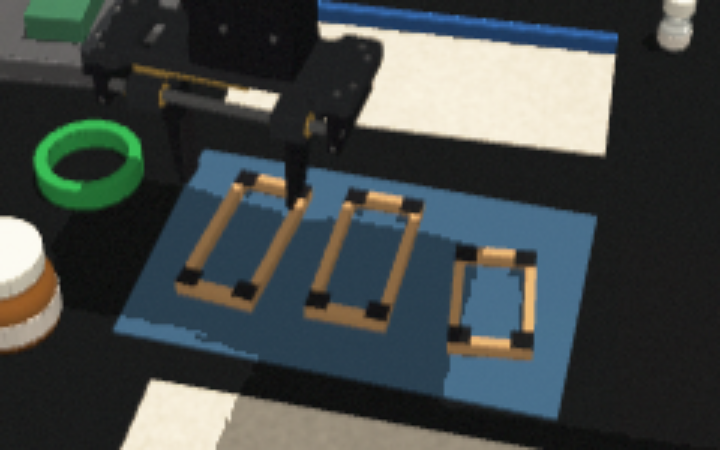

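Side crop: the fingers straddle long_a, with the tips about 60 mm above it. Descending.

Request:
arm_command(steps=[[0.03, 0.15, 3, 0, 0, 0], [0.03, 0.15, 5, 0, 0, 0], [0.03, 0.15, 5.6, 0, 0, 0], [0.03, 0.15, 5.6, 0, 0, 0], [0.03, 0.15, 5.6, 0, 0, 0]])

```text
t: 2.42
eef_pos: [637.5, -9.8, 195.3]
tcp_rot: [-3.141, -0.001, -0.176]
ft_force: [-0.1, 0.7, 0.1]
opening: 0.759
```

Request:
arm_command(steps=[[0, 0, 0, 0, 0, 0], [0, 0, 0, 0, 0, 0], [0, 0, 0, 0, 0, 0], [0, 0, 0, 0, 0, 0], [0, 0, 0, 0, 0, 0], [0, 0, 0, 0, 0, 0]], jaw=5.2)

```text
t: 2.92
eef_pos: [637.7, -10.5, 195.4]
tcp_rot: [-3.141, -0.001, -0.177]
ft_force: [-1.1, 1.4, 5.9]
opening: 0.583
```

```bash
python3 -c "
from h import *
# long_a target: frame end on the right rail, s=+85
a=np.radians(-2.7);u=np.array([np.cos(a),np.sin(a)]);n=np.array([np.sin(a),-np.cos(a)])
for s in(85,-20):print(s,np.array([531.2,-275.1])+s*u-60*n)
a=np.radians(-5);u=np.array([np.cos(a),np.sin(a)]);n=-np.array([np.sin(a),-np.cos(a)])
print('L',np.array([535.3,256])-45*u-45*n)
s=state();print(s['eef_pos'],s['opening'],s['ft_force'])
delta(616,-200,194,-2.7)"
```

```text
85 [ 618.93202641 -219.17065581]
-20 [ 514.04858954 -214.22447849]
L [486.54923016 215.09324701]
[637.65052068 -10.49823391 195.44867776] 0.5827488878900221 [-1.06293178  1.39298356  5.87997692]
delta [ 1.2  19.04  0.14] [-0.01 -0.08 -7.44]
```

Request:
arm_command(steps=[[0.2, 1.5, 0, 0, 0, 0], [0.4, 3.3, 0, 0, 0, 0], [0.6, 5.3, 0, 0, 0, -1], [0.7, 7.3, 0, 0, 0, -2], [0.8, 9.3, 0, 0, 0, -3], [0.9, 11.3, 0, 0, 0, -4], [1.0, 13.3, 0, 0, 0, -5], [1.1, 15.3, 0, 0, 0, -6], [1.2, 17.2, 0, 0, 0, -7], [1.3, 18.6, 0, 0, 0, -7.4], [1.4, 19.6, 0, 0, 0, -7.4], [1.4, 19.6, 0, 0, 0, -7.4]])

```text
t: 3.92
eef_pos: [616.8, -208.0, 195.4]
tcp_rot: [3.141, -0.002, -0.049]
ft_force: [-0.4, -3.8, 5.7]
opening: 0.587
```

```bash
python3 -c "
from h import *
delta(618.5,-219,195.4,-2.7);s=state();print(s['opening'])
cv2.imwrite('pics/top2.png',cv2.resize(read_camera('top')[160:340,240:480],None,fx=3,fy=3)[:,:,::-1])"
```

```text
delta [0.23 1.09 0.  ] [ 0.06 -0.11 -0.12]
0.5871392324687182
```

View pics/top2.png

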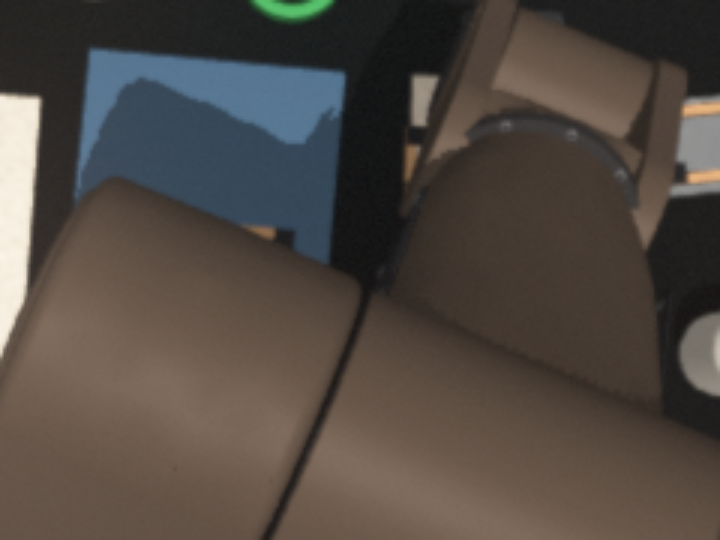

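The top view is covered by the arm, so only the frame's orange near end shows at about (412,150) in the crop. It is moving with the gripper, so I'll press on to the rail and watch the force.

Request:
arm_command(steps=[[0, 0.3, 0, 0, 0, 0], [0, 0.6, 0, 0, 0, 0], [0, 0.8, 0, 0, 0, 0], [0, 0.8, 0, 0, 0, 0], [0, 0.8, 0, 0, 0, 0]])

```text
t: 4.38
eef_pos: [616.6, -214.1, 195.4]
tcp_rot: [3.141, -0.002, -0.048]
ft_force: [-0.9, 0.9, 7.1]
opening: 0.584
```

Request:
arm_command(steps=[[0, 0.1, 0, 0, 0, 0], [0, 0.2, 0, 0, 0, 0], [0, 0.2, 0, 0, 0, 0], [0, 0.2, 0, 0, 0, 0]])

```text
t: 4.72
eef_pos: [616.5, -215.8, 195.4]
tcp_rot: [3.141, -0.001, -0.048]
ft_force: [0.5, 2.4, 6.5]
opening: 0.585
```

Request:
arm_command(steps=[[0, 0.1, 0, 0, 0, 0], [0, 0.1, 0, 0, 0, 0], [0, 0.1, 0, 0, 0, 0]])

```text
t: 4.97
eef_pos: [616.5, -216.8, 195.4]
tcp_rot: [3.142, -0.001, -0.048]
ft_force: [0.3, 3.1, 7.1]
opening: 0.584
```

Request:
arm_command(steps=[[0, 0.15, 0, 0, 0, 0], [0, 0.3, 0, 0, 0, 0], [0, 0.3, 0, 0, 0, 0]])

```text
t: 5.22
eef_pos: [616.5, -218.2, 195.4]
tcp_rot: [-3.139, -0.001, -0.048]
ft_force: [0.7, 16.6, 9.4]
opening: 0.585
```

Request:
arm_command(steps=[[0, 0.1, 0, 0, 0, 0], [0, 0.2, 0, 0, 0, 0], [0, 0.2, 0, 0, 0, 0]])

```text
t: 5.47
eef_pos: [616.4, -218.9, 195.4]
tcp_rot: [-3.137, 0.001, -0.048]
ft_force: [2.0, 25.3, 11.8]
opening: 0.585
```

Request:
arm_command(steps=[[0, 0, 0, 0, 0, 0], [0, 0, 0, 0, 0, 0], [0, 0, 0, 0, 0, 0], [0, 0, -2, 0, 0, 0], [0, 0, -5, 0, 0, 0], [-0.5, -3, -6, 0, 0, 0], [-2.0, -7, -6, 0, 0, 1], [-3.5, -11, -6, 0, 0, 2], [-5.0, -15, -6, 0, 0, 3.4], [-6.5, -19, -6, 0, 0, 3.4], [-7.6, -21, -6, 0, 0, 3.4], [-7.6, -21, -6, 0, 0, 3.4]], jaw=7.2)

```text
t: 6.47
eef_pos: [548.2, -5.0, 254.5]
tcp_rot: [-3.141, 0.002, -0.104]
ft_force: [-0.6, -0.2, 0.1]
opening: 0.757
```

```bash
python3 -c "
from h import *
delta(550.2,-5.1,195,-6.2)
cv2.imwrite('pics/side3.png',cv2.resize(read_camera('side')[150:300,190:430],None,fx=3,fy=3)[:,:,::-1])"
```

```text
delta [ 0.21 -0.01  5.95] [-0.02  0.11  0.25]
```

View pics/side3.png

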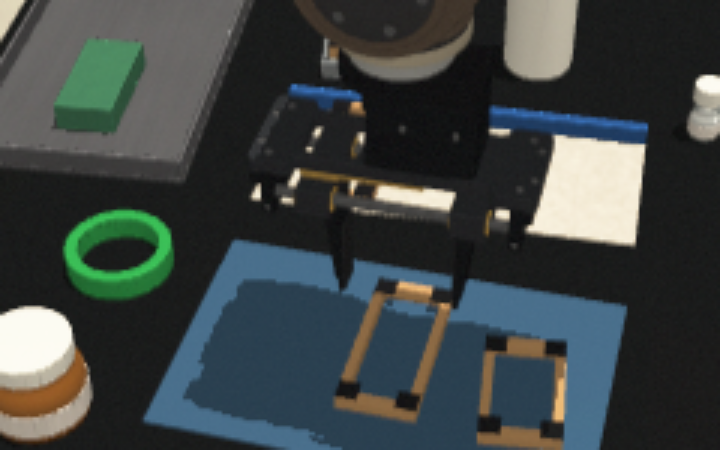

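The crop shows long_b and short undisturbed. The fingers straddle long_b, with its window corners at (340,395) and (440,290). Long_a is hidden behind the gripper.

Request:
arm_command(steps=[[0.15, 0, 3, 0, 0, 0], [0.2, 0, 5.3, 0, 0, 0.2], [0.2, 0, 5.95, 0, 0, 0.2], [0.2, 0, 5.95, 0, 0, 0.2], [0.2, 0, 5.95, 0, 0, 0.2]])

```text
t: 6.93
eef_pos: [552.5, -9.5, 195.2]
tcp_rot: [-3.142, 0.0, -0.111]
ft_force: [1.0, -0.1, 0.1]
opening: 0.755
```

Request:
arm_command(steps=[[0, 0, 0, 0, 0, 0], [0, 0, 0, 0, 0, 0], [0, 0, 0, 0, 0, 0], [0, 0, 0, 0, 0, 0], [0, 0, 0, 0, 0, 0], [0, 0, 0, 0, 0, 0]], jaw=5.2)

```text
t: 7.43
eef_pos: [552.2, -8.8, 195.8]
tcp_rot: [3.142, -0.001, -0.11]
ft_force: [-0.8, -1.2, 8.1]
opening: 0.581
```

Request:
arm_command(steps=[[-0.1, 1.5, 0, 0, 0, 0], [-0.2, 3.3, 0, 0, 0, 0], [-0.3, 5.3, 0, 0, 0, -0.5], [-0.4, 7.3, 0, 0, 0, -1], [-0.6, 9.3, 0, 0, 0, -1.5], [-0.8, 11.3, 0, 0, 0, -2], [-0.9, 13.3, 0, 0, 0, -2.5], [-1.1, 15.3, 0, 0, 0, -3], [-1.3, 17.2, 0, 0, 0, -3.4], [-1.5, 18.9, 0, 0, 0, -3.4], [-1.5, 20, 0, 0, 0, -3.4], [-1.5, 20, 0, 0, 0, -3.4]])

```text
t: 8.43
eef_pos: [515.0, -207.8, 195.8]
tcp_rot: [3.141, -0.002, -0.053]
ft_force: [-1.3, -3.7, 5.7]
opening: 0.584
```

```bash
python3 -c "
from h import *
delta(514,-214,195.4,-2.7);s=state();print(s['opening'])"
```

```text
delta [-0.07  0.63  0.04] [ 0.05 -0.09 -0.31]
0.5837957975779549
```

Request:
arm_command(steps=[[0, 0.3, 0, 0, 0, -0.3], [0, 0.6, 0, 0, 0, -0.3], [0, 0.9, 0, 0, 0, -0.3], [0, 0.9, 0, 0, 0, -0.3], [0, 0.9, 0, 0, 0, -0.3]])

```text
t: 8.85
eef_pos: [514.8, -215.0, 195.8]
tcp_rot: [3.141, -0.001, -0.046]
ft_force: [-0.8, -0.5, 7.2]
opening: 0.582
```

Request:
arm_command(steps=[[0, 0.1, 0, 0, 0, 0], [0, 0.2, 0, 0, 0, 0], [0, 0.2, 0, 0, 0, 0], [0, 0.2, 0, 0, 0, 0]])

```text
t: 9.18
eef_pos: [514.7, -216.6, 195.8]
tcp_rot: [3.141, -0.001, -0.046]
ft_force: [-0.0, 2.5, 7.6]
opening: 0.581
```

Request:
arm_command(steps=[[0, 0.1, 0, 0, 0, 0], [0, 0.2, 0, 0, 0, 0], [0, 0.2, 0, 0, 0, 0]])

```text
t: 9.43
eef_pos: [514.7, -218.1, 195.8]
tcp_rot: [-3.141, -0.001, -0.046]
ft_force: [1.2, 8.1, 8.2]
opening: 0.585
```

Request:
arm_command(steps=[[0, 0.1, 0, 0, 0, 0], [0, 0.2, 0, 0, 0, 0], [0, 0.2, 0, 0, 0, 0]])

```text
t: 9.68
eef_pos: [514.8, -218.7, 195.8]
tcp_rot: [-3.139, -0.0, -0.046]
ft_force: [6.5, 22.5, 10.0]
opening: 0.585
```

Request:
arm_command(steps=[[0, 0, 0, 0, 0, 0], [0, 0, 0, 0, 0, 0], [0, 0, 0, 0, 0, 0], [0, 0, -2, 0, 0, 0], [0, 0, -5, 0, 0, 0], [-0.5, -3, -6, 0, 0, 0], [-2.0, -7, -6, 0, 0, -1], [-3.5, -11, -6, 0, 0, -2], [-5.0, -15, -6, 0, 0, -3.4], [-6.0, -19, -6, 0, 0, -3.4], [-6.5, -23, -6, 0, 0, -3.4], [-6.5, -24, -6, 0, 0, -3.4]], jaw=7.2)

```text
t: 10.68
eef_pos: [459.1, 25.5, 255.1]
tcp_rot: [-3.141, 0.001, 0.016]
ft_force: [0.4, 0.0, -0.4]
opening: 0.759
```

```bash
python3 -c "
from h import *
delta(460.4,24.5,195,0.8)
cv2.imwrite('pics/side4.png',cv2.resize(read_camera('side')[150:330,190:430],None,fx=3,fy=3)[:,:,::-1])"
```

```text
delta [0.13 0.1  6.01] [-0.02  0.05  0.09]
```

View pics/side4.png

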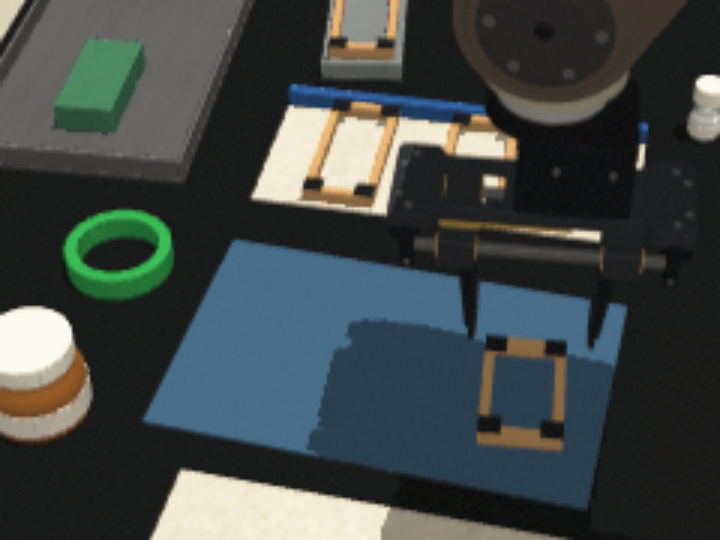

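Side crop: long_a at about (350,150) is on the sheet with its end at the rail. Long_b is partly hidden but also at the rail. The fingers straddle short.

Request:
arm_command(steps=[[0.1, 0, 3, 0, 0, 0], [0.1, 0, 5.3, 0, 0, 0], [0.1, 0, 6, 0, 0, 0], [0.1, 0, 6, 0, 0, 0], [0.1, 0, 6, 0, 0, 0]])

```text
t: 11.15
eef_pos: [461.8, 21.3, 195.2]
tcp_rot: [-3.141, 0.001, 0.013]
ft_force: [0.0, -0.7, -0.1]
opening: 0.758
```

Request:
arm_command(steps=[[0, 0, 0, 0, 0, 0], [0, 0, 0, 0, 0, 0], [0, 0, 0, 0, 0, 0], [0, 0, 0, 0, 0, 0], [0, 0, 0, 0, 0, 0], [0, 0, 0, 0, 0, 0]], jaw=5.2)

```text
t: 11.65
eef_pos: [461.6, 21.8, 195.7]
tcp_rot: [3.141, -0.001, 0.013]
ft_force: [-1.3, -2.3, 8.6]
opening: 0.583
```

Request:
arm_command(steps=[[0, -1.5, 0, 0, 0, 0], [0, -3.3, 0, 0, 0, 0], [0, -5.2, 0, 0, 0, 1], [0, -7.1, 0, 0, 0, 2], [0, -9, 0, 0, 0, 3], [0, -10.9, 0, 0, 0, 4], [0, -12.8, 0, 0, 0, 5], [0, -14.7, 0, 0, 0, 5.8], [0, -16.3, 0, 0, 0, 5.8], [0, -17.5, 0, 0, 0, 5.8], [0, -18, 0, 0, 0, 5.8], [0, -18, 0, 0, 0, 5.8]])

```text
t: 12.65
eef_pos: [459.1, 203.0, 195.7]
tcp_rot: [-3.141, -0.002, -0.087]
ft_force: [-0.6, 2.8, 5.7]
opening: 0.584
```

```bash
python3 -c "
from h import *
delta(461.7,217,195.4,-5);s=state();print(s['opening'],s['eef_pos'])"
```

```text
delta [ 0.14 -1.41  0.04] [-0.05 -0.1   0.04]
0.5839420363164031 [459.12378785 203.02853774 195.73841211]
```

Request:
arm_command(steps=[[0, -0.3, 0, 0, 0, 0], [0, -0.6, 0, 0, 0, 0], [0, -0.9, 0, 0, 0, 0], [0, -0.9, 0, 0, 0, 0], [0, -0.9, 0, 0, 0, 0]])

```text
t: 13.07
eef_pos: [459.9, 211.1, 195.7]
tcp_rot: [-3.141, -0.001, -0.088]
ft_force: [-1.4, 2.7, 6.3]
opening: 0.583
```

Request:
arm_command(steps=[[0, -0.1, 0, 0, 0, 0], [0, -0.2, 0, 0, 0, 0], [0, -0.2, 0, 0, 0, 0], [0, -0.2, 0, 0, 0, 0]])

```text
t: 13.4
eef_pos: [460.1, 212.8, 195.7]
tcp_rot: [-3.141, -0.001, -0.088]
ft_force: [-0.3, -2.4, 6.5]
opening: 0.584
```

Request:
arm_command(steps=[[0, -0.1, 0, 0, 0, 0], [0, -0.2, 0, 0, 0, 0], [0, -0.2, 0, 0, 0, 0]])

```text
t: 13.65
eef_pos: [460.3, 214.3, 195.7]
tcp_rot: [3.141, -0.0, -0.088]
ft_force: [-0.6, -7.8, 7.0]
opening: 0.584
```

Request:
arm_command(steps=[[0, -0.1, 0, 0, 0, 0], [0, -0.25, 0, 0, 0, 0], [0, -0.25, 0, 0, 0, 0]])

```text
t: 13.9
eef_pos: [460.4, 215.7, 195.6]
tcp_rot: [3.139, 0.001, -0.087]
ft_force: [1.5, -24.5, 10.1]
opening: 0.586
```

Request:
arm_command(steps=[[0, 0, 0, 0, 0, 0], [0, 0, 0, 0, 0, 0], [0, 0, 0, 0, 0, 0], [0, 0, -3, 0, 0, 0], [0, 0, -7, 0, 0, 0], [0, 0, -11, 0, 0, 0], [0, 2, -14, 0, 0, 0], [0, 6, -16, 0, 0, 0], [0, 10, -16, 0, 0, 0], [0, 14, -16, 0, 0, 0], [0, 18, -16, 0, 0, 0], [0, 20, -16, 0, 0, 0]], jaw=7.2)

```text
t: 14.9
eef_pos: [442.1, 15.5, 355.3]
tcp_rot: [3.141, -0.001, -0.089]
ft_force: [-0.6, 0.6, 0.4]
opening: 0.758
```

```bash
python3 -c "
from fr import *
im=frames()
cv2.imwrite('pics/top5.png',cv2.resize(im[170:340,170:450],None,fx=2.8,fy=2.8,interpolation=cv2.INTER_CUBIC)[:,:,::-1])
print(state()['eef_pos'])"
```

```text
frame [ 639.5 -221.1] [92.5  8. ] -3.36 146
frame [ 590.6 -217.5] [92.2  7.4] -3.36 138
frame [ 538.8 -215.9] [91.8  7.1] -2.61 143
frame [ 489.8 -213.3] [89.4  6.5] -0.97 133
frame [484.  214.3] [61.2  6.6] -5.06 89
frame [434.7 219.9] [59.1  6.3] -5.36 83
[442.32995196  14.20364622 355.22176624]
```

View pics/top5.png

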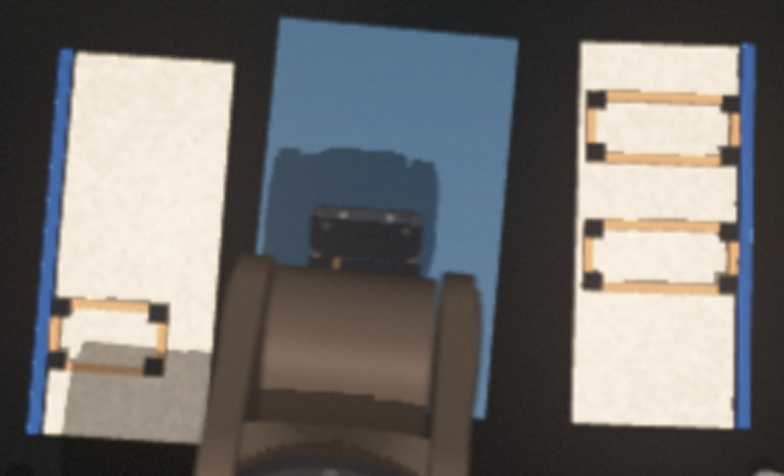

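Top crop: all three frames are on the sheets with their ends at the rails (short at (108,335), long_a at (665,127), long_b at (660,257)). Next is a finer squareness check with line fits.

```bash
cat > sq.py <<'E'
from h import *
im=np.mean([read_camera('top').astype(float) for _ in range(4)],0).astype(np.uint8)
hsv=cv2.cvtColor(im,cv2.COLOR_RGB2HSV); H,S,V=[hsv[...,i].astype(int) for i in range(3)]
def ang(pts): # intensity-free weighted line angle via column/row centroids
    vx,vy,x0,y0=cv2.fitLine(np.float32(pts[:,:2]),cv2.DIST_HUBER,0,.01,.01).ravel()
    return np.degrees(np.arctan2(vy,vx)),(x0,y0)
# weighted centroid of "orangeness" per column along each long bar (sub-pixel)
w=np.clip(im[...,0].astype(float)-im[...,2]-35,0,None)
for name,cx,L,ctrs in(('long_a',(615,-219.3),45,((639.5,-221.1),(590.6,-217.5))),('long_b',(514.3,-214.6),45,((538.8,-215.9),(489.8,-213.3))),('short',(459.3,217.1),29,((484,214.3),(434.7,219.9)))):
    for c in ctrs:
        p=proj('top',[[c[0],c[1],12]])[0]; pts=[]; h=int(L/2.25)
        for u in range(int(p[0])-h,int(p[0])+h+1):
            r=np.arange(int(p[1])-6,int(p[1])+8); ww=w[r,u]
            if ww.sum()>60: pts.append((u,(ww*r).sum()/ww.sum()))
        a,_=ang(onz('top',pts,12)); print(name,'bar yaw',round((a%180)-90,2),len(pts))
b=np.clip(im[...,2].astype(float)-im[...,0]-30,0,None)
for lo,hi in((176,202),(426,446)):
    pts=[]
    for v in range(195,318):
        u=np.arange(lo,hi); ww=b[v,u]
        if ww.sum()>60: pts.append(((ww*u).sum()/ww.sum(),v))
    a,c=ang(onz('top',pts,16)); print('rail',round((a+90)%180-90,2),c,len(pts))
E
python3 sq.py
```

```text
long_a bar yaw -3.09 40
long_a bar yaw -3.02 41
long_b bar yaw -2.55 41
long_b bar yaw -2.55 41
short bar yaw -4.84 25
short bar yaw -4.89 25
rail -4.85 (np.float32(567.6375), np.float32(257.7183)) 123
rail -2.83 (np.float32(524.8382), np.float32(-279.87152)) 123
```

All frames are square within about 0.3° of their rails and positioned at contact. Now the plunger.

Request:
arm_command(steps=[[-0.3, -4, 0, 0, 0, 0], [-0.7, -8, 0, 0, 0, 0], [-1.0, -12, 0, 0, 0, 0], [-1.3, -16, 0, 0, 0, 0], [-1.7, -20, 0, 0, 0, 0], [-2.1, -24, 0, 0, 0, 0], [-2.4, -28, 0, 0, 0, 0], [-2.7, -31.5, 1, 0, 0, 0], [-3.0, -34.5, 3, 0, 0, 0], [-3.1, -36.5, 4.5, 0, 0, 0], [-3.1, -36.5, 4.7, 0, 0, 0], [-3.1, -36.5, 4.7, 0, 0, 0]], jaw=0)

```text
t: 16.15
eef_pos: [442.7, 386.1, 306.6]
tcp_rot: [3.14, 0.002, -0.084]
ft_force: [0.8, 0.1, -0.1]
opening: 0.012
```

```bash
python3 -c "
from h import *
delta(443.8,380.6,268,-5)
im=read_camera('side');print(proj('side',[[443.8,380.6,78]]),state()['eef_pos'],state()['opening'])
cv2.imwrite('pics/side6.png',cv2.resize(im[300:480,240:480],None,fx=3,fy=3)[:,:,::-1])"
```

```text
delta [0.16 0.53 3.86] [0.09 0.11 0.17]
[[360.04171725 431.71915834]] [443.13769932 385.17781578 307.55579084] 0.004524816231962533
```

View pics/side6.png

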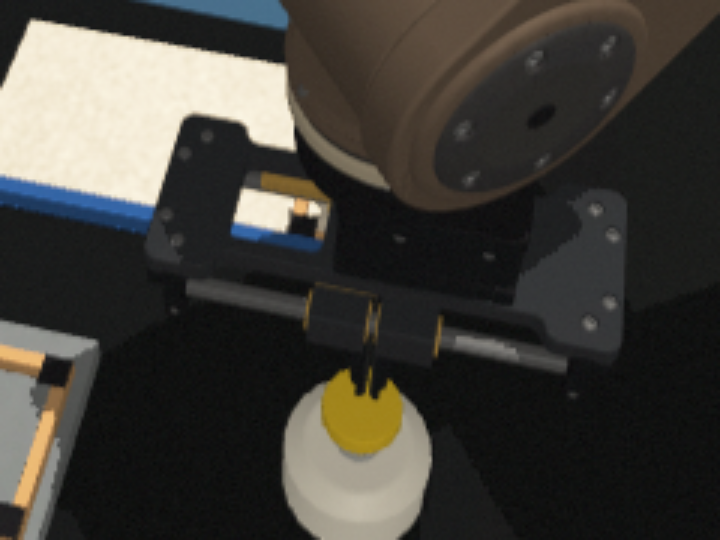

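Side crop: the closed fingertips at (368,390) are above the yellow disc, which is centred near (362,408). That agrees with the projected (360,395) to a few mm. Pressing.

Request:
arm_command(steps=[[0.1, 0.3, 2, 0, 0, 0], [0.1, 0.3, 3.5, 0, 0, 0], [0.1, 0.3, 4.2, 0, 0, 0], [0.1, 0.3, 4.6, 0, 0, 0], [0.1, 0.3, 4.8, 0, 0, 0]])

```text
t: 16.62
eef_pos: [444.8, 380.9, 260.5]
tcp_rot: [3.141, 0.0, -0.088]
ft_force: [-1.1, -1.1, 3.6]
opening: 0.005
```

Request:
arm_command(steps=[[0, 0, 0.15, 0, 0, 0], [0, 0, 0.3, 0, 0, 0], [0, 0, 0.3, 0, 0, 0]])

```text
t: 16.87
eef_pos: [444.9, 381.2, 257.5]
tcp_rot: [-3.141, -0.001, -0.088]
ft_force: [-0.1, -2.8, 4.9]
opening: 0.005
```

Request:
arm_command(steps=[[0, 0, 0.1, 0, 0, 0], [0, 0, 0.2, 0, 0, 0], [0, 0, 0.2, 0, 0, 0], [0, 0, 0.2, 0, 0, 0]])

```text
t: 17.2
eef_pos: [444.9, 381.3, 256.3]
tcp_rot: [-3.141, -0.001, -0.088]
ft_force: [-2.3, -5.6, 15.2]
opening: 0.005
```

Request:
arm_command(steps=[[0, 0, 0.1, 0, 0, 0], [0, 0, 0.15, 0, 0, 0], [0, 0, 0.15, 0, 0, 0]])

```text
t: 17.45
eef_pos: [444.8, 381.3, 256.0]
tcp_rot: [-3.14, -0.002, -0.088]
ft_force: [-5.4, -8.7, 29.1]
opening: 0.005
```

The plunger is at its stop: z held at 256 while the force rose to 29 N. I'll lift off and do a final check.

Request:
arm_command(steps=[[0, 0, -1, 0, 0, 0], [0, 0, -4, 0, 0, 0], [0, 0, -8, 0, 0, 0], [0, 0, -12, 0, 0, 0], [0, 3, -15, 0, 0, 0], [0, 7, -15, 0, 0, 0], [0, 11, -15, 0, 0, 0], [0, 15, -15, 0, 0, 0], [0, 19, -15, 0, 0, 0], [0, 23, -15, 0, 0, 0], [0, 27, -15, 0, 0, 0], [0, 31, -15, 0, 0, 0]])

```text
t: 18.45
eef_pos: [417.0, 71.0, 403.6]
tcp_rot: [-3.141, -0.001, -0.087]
ft_force: [0.3, -0.7, 0.3]
opening: 0.008
```

Request:
arm_command(steps=[[0, 4, 0, 0, 0, 0], [0, 5, 0, 0, 0, 0], [0, 5, 0, 0, 0, 0], [0, 5, 0, 0, 0, 0], [0, 5, 0, 0, 0, 0]])

```text
t: 18.87
eef_pos: [413.4, 23.6, 403.5]
tcp_rot: [-3.141, -0.0, -0.087]
ft_force: [-0.4, 0.3, -0.4]
opening: 0.004
```

```bash
python3 sq.py; python3 -c "
from fr import *
im=frames(); cv2.imwrite('pics/top7.png',im[:,:,::-1]); s=state(); print(s['eef_pos'],s['ft_force'],s['t'])"; python3 meas.py | grep plunger
```

```text
long_a bar yaw -3.06 40
long_a bar yaw -3.01 41
long_b bar yaw -2.55 41
long_b bar yaw -2.56 41
short bar yaw -4.85 25
short bar yaw -4.72 25
rail -4.85 (np.float32(567.6375), np.float32(257.71805)) 123
rail -2.82 (np.float32(524.83826), np.float32(-279.87)) 123
frame [ 639.5 -221.1] [92.5  8. ] -3.26 149
frame [ 590.6 -217.5] [92.1  6.6] -0.96 137
frame [ 538.8 -215.9] [91.8  7.1] -2.61 143
frame [ 489.8 -213.3] [89.4  6.5] -0.97 132
frame [484.  214.3] [61.2  6.6] -5.06 88
frame [435.4 218.8] [61.   6.4] -4.78 87
[413.24837453  23.5560361  403.38082504] [ 0.07572624 -0.10536358 -0.21644122] 19.1167
plunger (array([443.8, 380.6]), array([31.1, 30.7]), -0.98) ((122.25817108154297, 298.87255859375), 8.349770545959473)
```

View pics/top7.png

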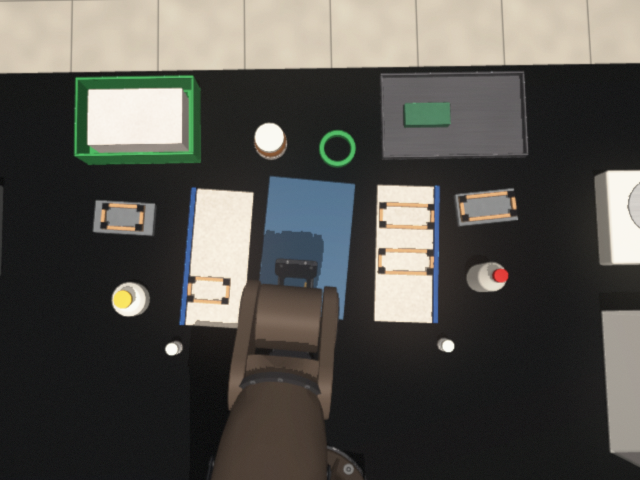

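The final view shows long_a (407,216) and long_b (406,262) in the right row and short (209,291) in the left row. The plunger is back at its original pixel and the bystanders haven't moved. Handing in.

```bash
python3 -c "
from cell import *
print(job_done())"
```

```text
the job is handed in; nothing more can be done
None
```

The job is handed in: all three frames are sorted and the plunger was pressed last. The robot clock read about 19 s of the 62 s allowed.

- **Sorting:** I gripped each frame across its width and slid it flat along the bench. Both long frames went to the right row (long sample) and the short frame to the left row (short sample). Each was pushed against its rail until the force rose to about 22–25 N, then released.
- **Frame position:** In the last top picture, the frame centres are within about 0.5 mm of where contact with the rail should put them. That is finer than the 2 mm camera calibration, so the force rise is the better evidence of contact. The line fits put them within about 0.3° of square to their rails, and all three are wholly on the white sheets.
- **A disagreement:** A coarser fit to the frame bars scattered by up to about 2°, because it is limited by pixel size. I relied on the finer line fit.
- **Plunger:** It was pressed until it stopped moving about 12 mm down, with the force reaching 29 N. It came back to the same place in the picture as at the start.
- **Other items:** The bottle, vials, jar and tape roll look unmoved by eye. The arm was clear of everything at hand-in.

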